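Load a culture flask on the inverted microscope

ROBOT

A 6-joint arm with a two-finger parallel gripper is mounted at the origin on the work surface. World frame = base frame: x ahead of the robot, y to its left, z up, the work surface at z = 0. Lengths are in m, angles in degrees, forces in N, time in s.
With the tool pointing down it reaches from about 0.3 to 0.75 m from the base axis. Payload 8.5 kg.
Tool frame: the origin (TCP) lies at the very end of the fingers, on their centre line; the grasp point (between the pads) lies 19 mm behind it; z points along the fingers, y is the line along which they close (so a half turn about z gives the same grasp; the last joint's range is limited). The gripper opens to 88 mm and grips with 3 to 60 N. Pads are 18 mm wide; open, the fingers measure 123 mm over their backs; the gripper's body (75 mm by 187 mm) begins 45 mm behind the grasp point.
Start: joints at [-80.69, 21.807, 74.336, -0, 83.858, -12.336], TCP at [0.203, -0.511, 0.239] pointing down, gripper open.
Joint ranges: [-178.18, 178.18], [-50.72, 133.34], [12.68, 142.11], [-81.47, 261.47], [9.98, 163.14], [-165.26, 165.26]. Speed limits (degrees/s): [136.94, 136.94, 180, 180, 180, 180].

INTERFACE

Orientations are given as [roll, pitch, yaw] about the fixed x, y, z axes, in that order (R = Rz(yaw) Ry(pitch) Rx(roll)).
In Python, from plant import get_obs, read_camera, camera_model, finish_job gives the robot as it stands. The module is installed in compiled form; this text tells all that it offers.
- The arm moves only by the shell command python3 -m jog 'ROWS' [OPENING]. ROWS is JSON, a list of rows, each a list of 6 numbers: the shift along the tool's x, y, z scaled (see below), then the turn, a rotation vector about the tool's x, y, z scaled (see below). A call has 1 to 10 rows; each row is the pose to reach, as a shift and turn from the pose commanded when the call began, along the tool's axes at that moment, turning the shorter way round; what a row does not reach only later rows make up. The controller multiplies each number of a shift by 750 mm and each number of a turn by pi rad. A row lasts 1/10 s, in which the tool goes at most 50 mm and 8.59 degrees, less where a joint would pass 70% of its speed; a pose out of reach is approached as far as the arm can. A call with a number of a shift or a turn outside -1 to 1 is refused whole. A call with a gripper value outside its range is refused whole. OPENING is the opening, from -1 (shut) to 1 (fully open), set as the call begins (- or left out, the last holds). The fingers move at their own pace and stop on an object; the grip force is fixed at half the most. Time passes only in rows, so rows that repeat a pose let the fingers close. It gives the time, the measured TCP pose, the force, the opening and the grip force at its end, in the units of the state.
- get_obs(): the state, without advancing time (a new reading comes with each control period).
- read_camera(name): name is "scene" or "top" or "wrist"; returns the picture (400x640x3 uint8, blue, green, red); there is no depth.
- camera_model(name): a dict with "mtx" (3x3 intrinsics, pixels), "world_from_camera" (4x4, takes a point from camera to world coordinates). Camera axes: x right, y down, z forward; pixel columns grow to the right and rows downward; lengths in m; the calibration is good to about 2 mm. The wrist camera is an equidistant fisheye: a pixel r from the principal point sees the ray r / f radians off the axis. A picture is of the moment at which its call begins: read the wrist's pose just before it. camera_model takes no time and is no camera call; for the wrist camera it gives the pose at the moment of the call.
- finish_job(): hands the job in; it is judged then, once.
The state is a dict: "clock": time; "q": joint angles; "joint_vel": joint speeds; "effort": joint torques, N m; "eef_pos": TCP position; "ee_rot": TCP orientation; "force": force on the tool from outside, world axes, zero at the start; "wrist_torque": the same for the moment, N m; "grip_width": opening from 0.0 (shut) to 1.0 (fully open); "gripper_force": force on a finger pad.
Only numpy, scipy, OpenCV 4.12 (cv2) and the standard library are available. Lean on these libraries where they do the work, as an engineer would, in place of code of your own. Each camera call takes 0.05 s, during which the arm holds its last target. There are 200 camera calls.

TASK

Put the small culture flask that lies on the bench onto the microscope stage for viewing: lying flat in the vessel holder under the condenser, cap towards the robot, its far end close up to the end stop. Then slide the sprung jaw up until the flask is held against the fixed jaw with the jaw's sprung pad pressed about half way in. The flask is thin polystyrene, so hold it lightly, keep it level, let go of it only once it rests on the stage, press nothing hard against it, and leave the other things on the bench where they are.

Things in the scene. Friction and masses are not known exactly. Their poses are not given: they have to be found in the camera images.
- flask: small clear culture flask lying flat on the bench: body 70 long (x) x 50 wide (y) x 26 high, neck diameter 22, then cap. x from -67 (cap end) to +35. Origin: underside, middle of the body; x points away from the cap, z up. Empty, 40 to 70 g. Cracks if squeezed with over 45 N a finger (90 N both together) or pressed against the microscope with over 30 N; a 20 to 30 N grip holds it
- flask_cap (a point): middle of the end face of the flask's white screw cap (diameter 28, 20 long), 67 behind the flask's origin and 15 above its underside
- scope: fixed inverted microscope, side to the robot; origin on the bench under its optical axis, x away from the robot, y to its eyepieces. Foot 150 x 360. Black stage plate 210 (x) x 260 (y -125 to 135), top 205 above the bench. Pillar 68 x 55 at y -163, 500 high, lamp house above it to 615; arm 430 to 480 high from the pillar to the axis
- head (a point): middle of the binocular head, 315 above the bench, 205 to +y of the optical axis. Head and eyepieces lie within x -60 to 60, y 165 to 330, 280 to 410 high; a leaning column 85 wide carries them from y 130 on, up from the foot in front of the stage
- stage_axis (a point): centre of the vessel holder: point of the stage's top on the optical axis, 205 above the bench, axes as the microscope's. A flask well loaded has its origin here and its axes parallel to these (cap to -x, the robot's side). The stage is clear on the -x side, from where it is loaded
- fixed_jaw (a point): middle of the face of the fixed aluminium jaw, 25 to -y of the optical axis, 21 to +x, 11 above the stage; the jaw spans x -1 to 43, 22 high, 10 thick, with a low foot 6 high reaching to y -56
- end_stop (a point): middle of the end stop's face, 38 to +x of the optical axis; a lip 8 high, 46 wide (y -23 to 23)
- condenser (a point): centre of the condenser's underside, on the optical axis 100 above the stage: a barrel of radius 25, then a disc of radius 58 from 145 above the stage. An upright tool does not fit over the flask here; one leaning back to -x by 30 to 45 degrees, taking the flask near its cap end, does
- jaw (a joint): travel of the sprung jaw (m) to -y: 0 fully open, 0.052 its end; starts at 0 to 0.02. The free pad's face is at y = 65 mm minus travel: it meets a flask lying against the fixed jaw at 0.040. Stiff slide (6 N), stays where left. A low bar, 14 high, 16 to 30 behind the pad's face (x -45 to 45), carries the pad and the tab
- jaw_tab (a point): middle of the top of the jaw's upright steel thumb tab: 30 wide (x), 10 thick (y), its top 42 above the stage, on a low foot 6 high; 82 to -x of the optical axis, 45 to +y of the free pad's face; moves with the jaw. Over 25 free on both y sides
- pad (a joint): how far the sprung pad is pressed into the jaw (m): 0 free, 0.010 fully in: a hard stop, where the flask is no longer spared. Spring force 0.6 N at 0 to 3.6 N at 0.010. Half way, 0.005, is reached with the jaw at about 0.045 when the flask lies against the fixed jaw
- pad_face (a point): middle of the face of the pad (40 long in x, 16 high, black) that bears on the flask, 12 above the stage and 21 to +x of the optical axis; moves with jaw and pad
- big_flask: bystander: larger clear flask standing upright, 85 x 38 x 149 high, about 120 to the side (-y) of the small flask at the start
- dishes: bystander: two stacked clear 60 mm dishes, 29 high, beyond the small flask's far end (+x)
- slide_mailer: bystander: flat white slide case 85 x 32 x 10, about 90 to the side (+y) of the small flask
- slide_box: bystander: flat grey slide storage box 75 x 100 x 34, between the robot and the microscope
- vial: bystander: amber glass vial, diameter 32, 76 high, standing between the microscope and the small flask
There are look-alikes about, which are no part of the job. Leave any blue look-alike of the flask alone.

How it is judged:
By the outcome, as a careful person would: the job done as asked, in the order asked, and still so for the second after the job is handed in, with the robot touching nothing.
It also fails if it takes over 70 s, if anything falls off the work surface, if the arm or the gripper's body presses on something with over 40 N, if the wrist force passes 120 N, or if a joint passes its speed limit or range.

## Working session

There is one attempt and no reset: what is moved stays moved. The work goes in short steps, Python scripts to look and compute and a shell command to move; the robot and the scene stay as the last step left them, time stands still between calls to the robot, and variables do not carry over. Pictures are saved under pics/ and viewed, at most 10 in all, crops included, and the job is handed in when it is done.

```bash
mkdir -p pics
python3 - <<'E'
from plant import *
import cv2,numpy as np
np.set_printoptions(precision=4,suppress=True)
for n in ("scene","top","wrist"):
    m=camera_model(n);print(n,np.array(m["mtx"]).tolist());print(np.array(m["world_from_camera"]))
    im=read_camera(n);cv2.imwrite(f"pics/{n}0.png",im)
o=get_obs();print(o)
a=cv2.imread("pics/scene0.png");b=cv2.imread("pics/top0.png")
E
```

```text
scene [[448.7395379493482, 0.0, 318.9378021507483], [0.0, 448.7395379493482, 196.21285070217695], [0.0, 0.0, 1.0]]
[[-0.1336  0.6142 -0.7778  1.506 ]
 [ 0.991   0.0803 -0.1068  0.0887]
 [-0.0031 -0.7851 -0.6194  0.9904]
 [ 0.      0.      0.      1.    ]]
top [[367.638593282237, 0.0, 325.0730417961153], [0.0, 367.638593282237, 197.26306163236086], [0.0, 0.0, 1.0]]
[[-0.0069 -0.9976  0.0689  0.4688]
 [-0.9998  0.008   0.0159 -0.0565]
 [-0.0164 -0.0687 -0.9975  1.2108]
 [ 0.      0.      0.      1.    ]]
wrist [[309.70691628693146, 0.0, 313.74311771238195], [0.0, 309.70691628693146, 197.78915808404545], [0.0, 0.0, 1.0]]
[[ 0.3686 -0.8948 -0.2518  0.2674]
 [-0.9296 -0.3555 -0.0976 -0.4865]
 [-0.0022  0.27   -0.9629  0.384 ]
 [ 0.      0.      0.      1.    ]]
{'clock': 0.15, 'q': array([-80.6887,  21.8336,  74.3701,  -0.0002,  83.857 , -12.3352]), 'joint_vel': array([ 0.0371, -0.038 , -0.1096, -0.0601, -0.0639, -0.0281]), 'effort': array([  0.0022, -43.8082, -22.4616,   0.0713,   0.0344,  -0.0001]), 'eef_pos': array([ 0.2029, -0.511 ,  0.2383]), 'ee_rot': array([-179.9407,   -0.0127,   21.6465]), 'force': array([1.024 , 0.2691, 0.108 ]), 'wrist_torque': array([-0.0128, -0.0007,  0.0193]), 'gripper_force': 0.0, 'grip_width': 1.001337780597047}
```

View pics/scene0.png

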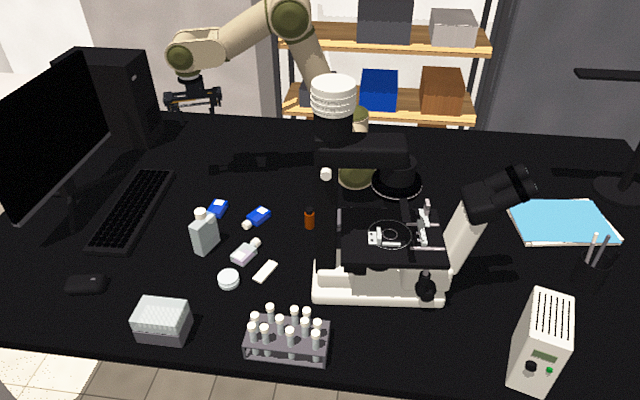

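View pics/top0.png

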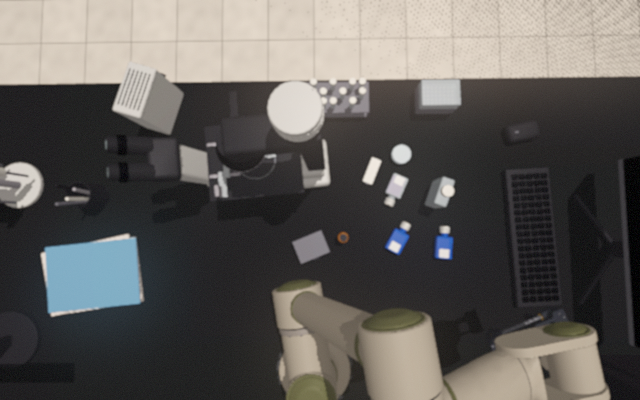

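Candidates for the flask in the scene view: the clear one lying at (245,251), with its cap at (257,242); blue look-alikes at (257,217) and (216,209); the large upright flask at (204,235). I choose the clear one at (245,251), which is (396,186) in top. Next is a close crop of it and of the stage.

Run:
```python
import cv2,numpy as np
a=cv2.imread("pics/scene0.png");b=cv2.imread("pics/top0.png")
def c(im,x,y,w,h,k): return cv2.resize(im[y:y+h,x:x+w],None,fx=k,fy=k,interpolation=cv2.INTER_CUBIC)
L=c(a,215,225,80,60,5);R=c(b,360,140,80,60,5)
S=c(a,320,190,133,100,3); T=c(b,200,110,133,100,3)
bot=np.hstack([S,T])[:, :800]
bot=np.hstack([bot,np.zeros((300,800-bot.shape[1],3),np.uint8)])
o=np.vstack([np.hstack([L,R]),bot])
o=np.clip(o.astype(float)**0.7*255**0.3,0,255).astype(np.uint8)
cv2.imwrite("pics/crop1.png",o);print(o.shape)
```

```text
(600, 800, 3)
```

View pics/crop1.png

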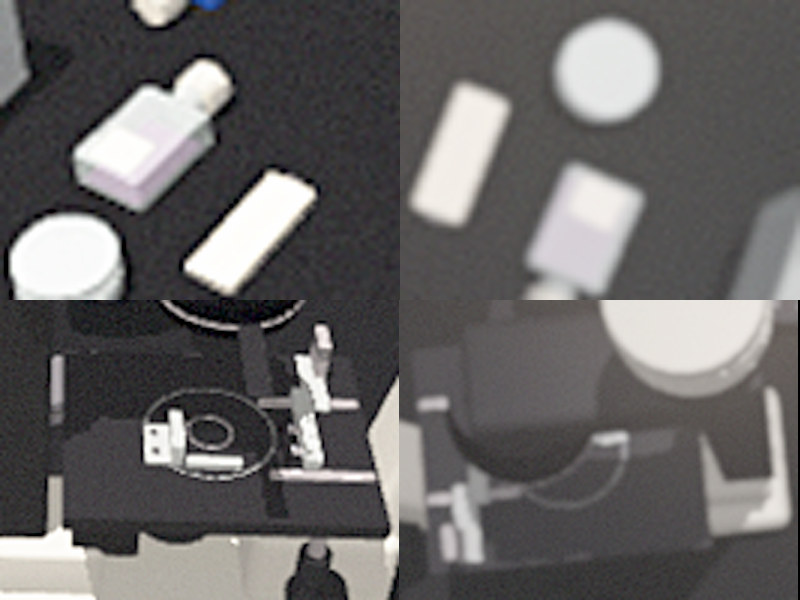

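```bash
cat > h.py <<'E'
from plant import *
import cv2,numpy as np
from scipy.optimize import least_squares
from scipy.spatial.transform import Rotation as R
np.set_printoptions(precision=4,suppress=True)
def proj(n,P,m=None):
    m=m or camera_model(n);K=np.array(m["mtx"]);T=np.linalg.inv(m["world_from_camera"])
    p=np.atleast_2d(P)@T[:3,:3].T+T[:3,3]
    if n=="wrist":
        r=np.linalg.norm(p[:,:2],axis=1);th=np.arctan2(r,p[:,2])
        return p[:,:2]/np.maximum(r,1e-9)[:,None]*th[:,None]*K[0,0]+K[:2,2]
    return p[:,:2]/p[:,2:]*K[0,0]+K[:2,2]
def place(s,P):
    P=np.atleast_2d(P)/1000.;c,n=np.cos(s[2]),np.sin(s[2])
    return np.c_[s[0]+c*P[:,0]-n*P[:,1],s[1]+n*P[:,0]+c*P[:,1],P[:,2]]
def fit(obs,s0):
    ms={n:camera_model(n) for n in ("scene","top")}
    f=lambda s:np.ravel([proj(n,place(s,P),ms[n])[0]-np.array(p) for n,P,p in obs])
    r=least_squares(f,s0,loss="soft_l1");return r.x,f(r.x).reshape(-1,2)
E
python3 - <<'E'
from h import *
a=lambda x,y:(215+x/5,225+y/5); b=lambda x,y:(360+(x-400)/5,140+y/5)
c=lambda x,y:(320+x/3,190+(y-300)/3); d=lambda x,y:(200+(x-400)/3,110+(y-300)/3)
# flask: x away from cap; y left of that
F=[("scene",(-35,-25,26),a(150,87)),("scene",(-35,25,26),a(213,132)),("scene",(35,-25,26),a(75,152)),("scene",(35,25,26),a(140,188)),
("scene",(-57,0,15),a(205,85)),
("top",(35,25,26),b(573,163)),("top",(35,-25,26),b(643,195)),("top",(-35,-25,26),b(605,293)),("top",(-35,25,26),b(529,262))]
s,r=fit(F,[.47,-.25,0.3]);print("flask",s,np.degrees(s[2]));print(r)
S=[("scene",(105,135,205),c(386,532)),("scene",(105,-125,205),c(65,516)),("scene",(-105,-125,205),c(52,355)),
("scene",(38,-23,213),c(187,460)),("scene",(38,23,213),c(243,463)),("scene",(21,-25,227),c(178,411)),
("top",(-105,135,205),d(408,564)),("top",(-105,-125,205),d(712,544))]
s,r=fit(S,[.5,.15,0]);print("scope",s,np.degrees(s[2]));print(r)
for t in (0,10,20):
  print(t,[ (proj(n,place(s,P))[0]-o)*3+q for P in [(-82,110-t,247),(21,65-t,225)] for n,o,q in (("scene",(320,190),(0,300)),("top",(200,110),(400,300)))])
E
```

```text
flask [ 0.5876 -0.2676 -0.4349] -24.917400707073792
[[-0.58   -1.4823]
 [-0.4641 -4.3241]
 [-0.8095 -0.6476]
 [-0.8926 -1.25  ]
 [-0.4018  0.3169]
 [-1.055  -0.3191]
 [-0.8479 -0.3713]
 [-1.9983 -0.2872]
 [-1.0361 -0.492 ]]
scope [0.6527 0.1527 0.0738] 4.2268694552688615
[[ 1.4354  0.0534]
 [-2.2573  0.7271]
 [ 3.9431 -1.8018]
 [-0.92   -1.0122]
 [-0.8548 -1.2689]
 [ 1.4044  6.4385]
 [ 6.3363  0.2926]
 [-1.0519 -0.7498]]
0 [array([333.743 , 338.9656]), array([437.8546, 533.4945]), array([291.5752, 436.3346]), array([488.1558, 419.1404])]
10 [array([322.1824, 338.5586]), array([449.1175, 532.5669]), array([279.3588, 435.8608]), array([499.1018, 418.227 ])]
20 [array([310.6315, 338.152 ]), array([460.3829, 531.6391]), array([267.1531, 435.3875]), array([510.0502, 417.3134])]
```

The crop shows the clear pinkish flask on the left, with a white label and the cap towards the robot. The stage crop shows the fixed jaw at about (178,430), the end stop at about (215,461) and the tab top at about (322,330). Next I move to a pre-grasp that also works as a viewpoint.

```bash
cat >> h.py <<'E'
def Rt(yaw,t):  # tool leaning back by t, camera on the near side
    c,s=np.cos(np.radians(t)),np.sin(np.radians(t))
    return R.from_euler("z",yaw)*R.from_matrix(np.array([[-c,0,s],[0,1,0],[-s,0,-c]]))
def rows(p,Rg,quiet=False):
    o=get_obs();Rc=R.from_euler("xyz",o["ee_rot"],degrees=True)
    d=Rc.inv().apply(np.array(p)-o["eef_pos"])/.75; w=(Rc.inv()*Rg).as_rotvec()/np.pi
    print("row",np.round(np.r_[d,w],4).tolist(),"dist mm %.0f"%(1e3*np.linalg.norm(d)*.75),"deg %.1f"%(180*np.linalg.norm(w)))
def tcp(s,P,t,back=0,z0=0): # scope/flask-frame point (mm) -> world TCP, withdrawn by back mm
    return place(s,P)[0]+[0,0,z0]-Rt(s[2],t).as_matrix()[:,2]*back/1000
E
python3 - <<'E'
from h import *
s=[.5876,-.2676,-.4349]
rows(tcp(s,(-20,0,11),35,160),Rt(s[2],35)); print(tcp(s,(-20,0,11),35,160))
E
```

```text
row [0.494, -0.2205, 0.1286, -0.2249, -0.0972, -0.7131] dist mm 417 deg 135.7
[ 0.4862 -0.2205  0.1421]
```

```bash
python3 -m jog '[[0.494,-0.22,-0.03,-0.225,-0.097,-0.713],[0.494,-0.22,-0.03,-0.225,-0.097,-0.713],[0.494,-0.22,-0.03,-0.225,-0.097,-0.713],[0.494,-0.22,-0.03,-0.225,-0.097,-0.713],[0.494,-0.22,-0.03,-0.225,-0.097,-0.713],[0.494,-0.22,-0.03,-0.225,-0.097,-0.713],[0.494,-0.22,-0.03,-0.225,-0.097,-0.713],[0.494,-0.22,-0.03,-0.225,-0.097,-0.713],[0.494,-0.22,-0.03,-0.225,-0.097,-0.713],[0.494,-0.22,-0.03,-0.225,-0.097,-0.713]]' 1
python3 -c "
from h import *
s=[.5876,-.2676,-.4349]
rows(tcp(s,(-20,0,11),35,160)+[0,0,.1],Rt(s[2],35));print(get_obs()['q'])"
```

```text
clock: 1.15
eef_pos: [0.4876, -0.2192, 0.261]
ee_rot: [168.5, 23.1, 102.6]
force: [-1.3, -0.6, -0.5]
grip_width: 0.999
gripper_force: 0.0
row [0.0087, -0.0068, 0.0229, -0.0815, -0.0353, -0.2586] dist mm 19 deg 49.2
[-33.569   10.7847  90.7869  -8.6824  53.9902 -44.9583]
```

```bash
python3 -m jog '[[0.009,-0.007,0.023,-0.0815,-0.0353,-0.2586],[0.009,-0.007,0.023,-0.0815,-0.0353,-0.2586],[0.009,-0.007,0.023,-0.0815,-0.0353,-0.2586],[0.009,-0.007,0.023,-0.0815,-0.0353,-0.2586],[0.009,-0.007,0.023,-0.0815,-0.0353,-0.2586],[0.009,-0.007,0.023,-0.0815,-0.0353,-0.2586],[0.009,-0.007,0.023,-0.0815,-0.0353,-0.2586]]'
python3 - <<'E'
from h import *
import json
m=camera_model("wrist");im=read_camera("wrist")
json.dump({k:np.array(v).tolist() for k,v in m.items()},open("w1.json","w"));cv2.imwrite("pics/w1.png",im)
print(get_obs()["q"],get_obs()["eef_pos"],get_obs()["ee_rot"])
s=[.5876,-.2676,-.4349]
print(proj("wrist",place(s,[(35,25,26),(35,-25,26),(-35,-25,26),(-35,25,26),(-67,0,15)]),m))
cv2.imwrite("pics/w1c.png",cv2.resize(im[20:320,140:540],None,fx=2,fy=2,interpolation=cv2.INTER_CUBIC))
E
```

```text
clock: 1.85
eef_pos: [0.4843, -0.2226, 0.2417]
ee_rot: [179.9, 34.9, 154.5]
force: [0.0, -0.4, 0.5]
grip_width: 1.002
gripper_force: 0.0
[ -41.9496    8.1431  101.4875   15.525    37.5967 -115.775 ] [ 0.4845 -0.2226  0.2419] [179.7568  34.9286 154.1968]
[[335.7869 163.2242]
 [298.2201 163.5124]
 [295.6174 121.1885]
 [338.1686 120.881 ]
 [316.724   92.9848]]
```

View pics/w1c.png

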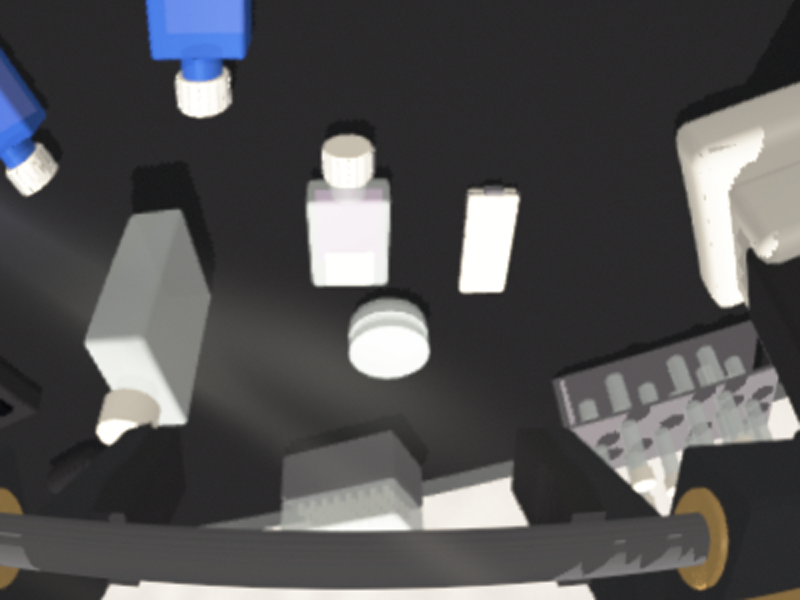

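The wrist view shows the flask centred between the fingers: top corners at crop (311,286), (388,286), about (308,200) and (389,200), which puts it about 2.5 mm to -y of my estimate. The big flask's base runs from (182,210) to (210,295). I check its clearance to the gripper body.

Run:
```python
from h import *
import json
m=json.load(open("w1.json"));s=[.5866,-.2699,-.4349]
def bp(cx,cy,z):
    px=np.array([140+cx/2,20+cy/2])
    f=lambda q:proj("wrist",[[q[0],q[1],z]],m)[0]-px
    q=least_squares(f,s[:2]).x-np.array(s[:2]);c,n=np.cos(s[2]),np.sin(s[2])
    return 1e3*np.array([c*q[0]+n*q[1],-n*q[0]+c*q[1]])
for p in [(135,212,0),(182,210,0),(210,295,0),(187,423,.125),(311,286,.026),(388,286,.026),(308,200,.026),(389,200,.026),(348,150,.015),(306,185,0)]: print(p,bp(*p))
o=get_obs();rows(tcp(s,(-20,0,11),35,0),Rt(s[2],35)); rows(tcp(s,(-20,0,11),35,60),Rt(s[2],35))
```

```text
(135, 212, 0) [ -14.0061 -143.0846]
(182, 210, 0) [ -13.3801 -110.0625]
(210, 295, 0) [  66.5386 -104.2703]
(187, 423, 0.125) [ 48.3294 -97.5373]
(311, 286, 0.026) [ 33.9216 -26.0686]
(388, 286, 0.026) [34.5092 25.1059]
(308, 200, 0.026) [-36.8556 -24.3071]
(389, 200, 0.026) [-36.3426  23.1385]
(348, 150, 0.015) [-64.3524  -0.6086]
(306, 185, 0) [-29.6125 -27.1033]
row [0.0751, 0.0007, 0.323, -0.0015, -0.0004, -0.004] dist mm 249 deg 0.8
row [0.0752, 0.0003, 0.243, -0.0015, -0.0004, -0.004] dist mm 191 deg 0.8
```

```bash
python3 -m jog '[[0.075,0.0005,0.06,-0.0015,0,-0.004],[0.075,0.0005,0.12,-0.0015,0,-0.004],[0.075,0.0005,0.18,-0.0015,0,-0.004],[0.075,0.0005,0.243,-0.0015,0,-0.004],[0.075,0.0005,0.27,-0.0015,0,-0.004],[0.075,0.0007,0.297,-0.0015,0,-0.004],[0.075,0.0007,0.315,-0.0015,0,-0.004],[0.075,0.0007,0.315,-0.0015,0,-0.004],[0.075,0.0007,0.315,-0.0015,0,-0.004]]'
python3 - <<'E'
from h import *
s=[.5866,-.2699,-.4349]
rows(tcp(s,(-20,0,11),35,0),Rt(s[2],35));print(get_obs()['eef_pos'])
E
```

```text
clock: 2.8
eef_pos: [0.5664, -0.2614, 0.0187]
ee_rot: [179.8, 34.8, 155.3]
force: [-0.2, -0.1, -0.2]
grip_width: 1.002
gripper_force: 0.0
row [0.0038, 0.001, 0.0099, 0.0018, -0.0009, 0.0008] dist mm 8 deg 0.4
[ 0.5664 -0.2614  0.0187]
```

```bash
python3 -m jog '[[0.002,0.001,0.005,0.002,-0.001,0],[0.0038,0.001,0.0099,0.002,-0.001,0],[0.0038,0.001,0.0099,0.002,-0.001,0],[0.0038,0.001,0.0099,0.002,-0.001,0]]'
python3 -m jog '[[0,0,0,0,0,0],[0,0,0,0,0,0],[0,0,0,0,0,0],[0,0,0,0,0,0],[0,0,0,0,0,0],[0,0,0,0,0,0]]' -1
```

```text
clock: 3.2
eef_pos: [0.5689, -0.2645, 0.0136]
ee_rot: [179.8, 34.8, 155.3]
force: [0.1, 0.1, 0.6]
grip_width: 0.999
gripper_force: 0.0
clock: 3.8
eef_pos: [0.569, -0.2644, 0.0134]
ee_rot: [179.8, 34.8, 155.3]
force: [0.1, 0.3, 0.7]
grip_width: 0.561
gripper_force: 30.0
```

Run:
```python
from h import *
c=lambda x,y:(320+x/3,190+(y-300)/3); d=lambda x,y:(200+(x-400)/3,110+(y-300)/3)
S=[("scene",(105,135,205),c(386,532)),("scene",(105,-125,205),c(65,516)),
("scene",(38,-23,213),c(187,460)),("scene",(38,23,213),c(243,463)),("scene",(-1,-25,227),c(183,410)),("scene",(43,-25,227),c(186,440)),
("scene",(0,0,205),c(210,432)),("top",(-105,-125,205),d(712,544))]
s,r=fit(S,[.65,.15,0.07]);print("scope",s,np.degrees(s[2]));print(r)
f=[.5866,-.2699,-.4349]; o=get_obs()
R0=R.from_euler("xyz",o["ee_rot"],degrees=True)
rows([.569,-.2644,.10],R0); rows([.43,-.2,.28],R0)
```

```text
scope [0.6509 0.1541 0.0748] 4.286419593443175
[[ 2.0184 -0.4779]
 [-1.5479  0.2912]
 [-0.3098 -1.4422]
 [-0.2651 -1.7142]
 [-0.0955  0.4042]
 [-0.213   2.4892]
 [ 0.0623  0.1062]
 [-1.5293 -0.1625]]
row [-0.0658, 0.0004, -0.0948, 0.0, 0.0, 0.0] dist mm 87 deg 0.0
row [-0.0348, 0.0024, -0.4085, 0.0, 0.0, 0.0] dist mm 307 deg 0.0
```

```bash
python3 -m jog '[[-0.01,0,-0.0145,0,0,0],[-0.03,0,-0.043,0,0,0],[-0.0658,0,-0.0948,0,0,0],[-0.06,0.001,-0.155,0,0,0],[-0.05,0.001,-0.215,0,0,0],[-0.045,0.002,-0.275,0,0,0],[-0.04,0.002,-0.335,0,0,0],[-0.035,0.002,-0.39,0,0,0],[-0.035,0.002,-0.4085,0,0,0],[-0.035,0.002,-0.4085,0,0,0]]'
python3 - <<'E'
from h import *
s=[.6509,.1541,.0748]
rows(tcp(s,(-18-165,0,205+13.4+35),35),Rt(s[2],34.9));print(get_obs()['q'])
E
```

```text
clock: 4.8
eef_pos: [0.4295, -0.2002, 0.2821]
ee_rot: [179.9, 35.0, 155.4]
force: [0.1, 0.4, -0.4]
grip_width: 0.568
gripper_force: 30.0
row [0.1383, 0.4346, -0.0492, -0.0913, 0.0006, -0.1317] dist mm 344 deg 28.8
[ -46.069    -0.9819  104.1419   17.3676   45.1417 -120.2887]
```

```bash
python3 -m jog '[[0.018,0.055,-0.006,-0.011,0,-0.016],[0.036,0.11,-0.012,-0.023,0,-0.033],[0.053,0.165,-0.019,-0.035,0,-0.05],[0.07,0.22,-0.025,-0.046,0,-0.066],[0.09,0.275,-0.031,-0.058,0,-0.083],[0.105,0.33,-0.037,-0.07,0,-0.1],[0.122,0.385,-0.043,-0.081,0,-0.117],[0.138,0.4346,-0.049,-0.0913,0,-0.1317],[0.138,0.4346,-0.049,-0.0913,0.0006,-0.1317],[0.138,0.4346,-0.049,-0.0913,0.0006,-0.1317]]'
python3 - <<'E'
from h import *
import json
m=camera_model("wrist");im=read_camera("wrist")
json.dump({k:np.array(v).tolist() for k,v in m.items()},open("w2.json","w"));cv2.imwrite("pics/w2.png",im)
o=get_obs();print(o['q'],o['eef_pos'],o['ee_rot'])
im=np.clip(im.astype(float)**0.75*255**.25,0,255).astype(np.uint8)
cv2.imwrite("pics/w2c.png",cv2.resize(im[100:400,120:520],None,fx=2,fy=2,interpolation=cv2.INTER_CUBIC))
E
```

```text
clock: 5.8
eef_pos: [0.4688, 0.1409, 0.251]
ee_rot: [179.8, 34.6, -175.7]
force: [0.5, 0.2, -0.6]
grip_width: 0.57
gripper_force: 30.0
[  1.9543   3.3684 105.1646   2.4817  36.881  -93.8255] [0.4689 0.1401 0.2514] [ 179.7815   34.6393 -175.8098]
```

View pics/w2c.png

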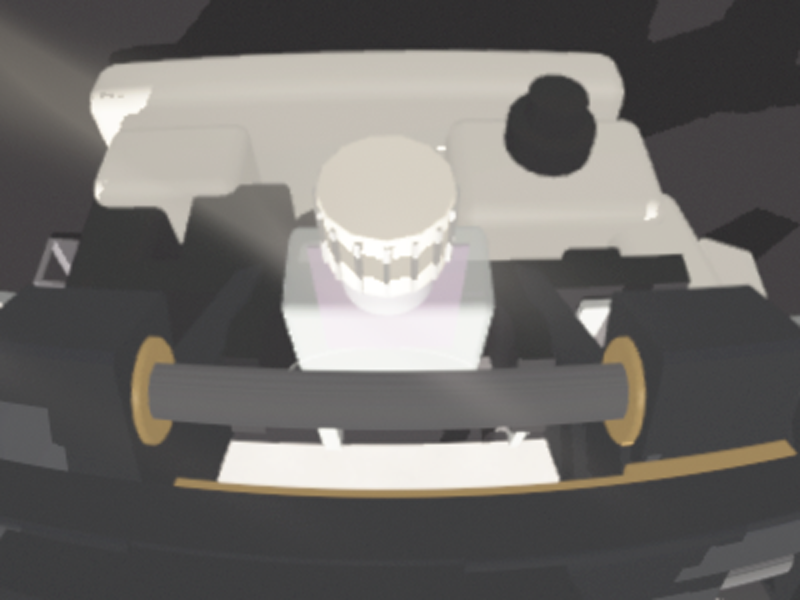

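The wrist view shows the flask centred in the fingers with its cap at (388,190), and the stage edge below and parallel to it. The tab is at about (595,305), the fixed jaw at about (330,437) and the jaw part at about (515,435). I compare these with the fitted scope.

Run:
```python
from h import *
import json
m=json.load(open("w2.json"));s=[.6509,.1541,.0748]
P={"fj near top":(-1,-25,227),"fj back":(-1,-35,227),"fj foot back":(-1,-56,211),"stage -125":(-105,-125,205),"stage 135":(-105,135,205)}
for t in (0,10,20): P.update({f"tab{t} top":(-97,110-t,247),f"tab{t} L":(-97,105-t,247),f"tab{t} R":(-97,115-t,247),f"pad{t}":(1,65-t,225)})
for k,v in P.items(): print(k,(proj("wrist",place(s,v),m)[0]-[120,100])*2)
```

```text
fj near top [340.7077 429.7475]
fj back [322.1034 429.3975]
fj foot back [285.4124 401.0889]
stage -125 [100.7509 292.0977]
stage 135 [693.0894 289.4518]
tab0 top [657.4109 388.9385]
tab0 L [646.568  390.0111]
tab0 R [668.0817 387.8391]
pad0 [506.7944 424.482 ]
tab10 top [635.5555 391.0547]
tab10 L [624.3764 392.0674]
tab10 R [646.568  390.0111]
pad10 [488.7916 425.3256]
tab20 top [613.0343 393.0469]
tab20 L [601.5332 393.9912]
tab20 R [624.3764 392.0674]
pad20 [470.6154 426.0469]
```

Run:
```python
from h import *
im=cv2.imread("pics/w2.png");im=np.clip(im.astype(float)**0.65*255**.35,0,255).astype(np.uint8)
a=im[220:330,260:300];b=im[220:330,360:480]
cv2.imwrite("pics/w2d.png",cv2.resize(np.hstack([a,b]),None,fx=5,fy=5,interpolation=cv2.INTER_CUBIC))
```

```text
(no output)
```

View pics/w2d.png

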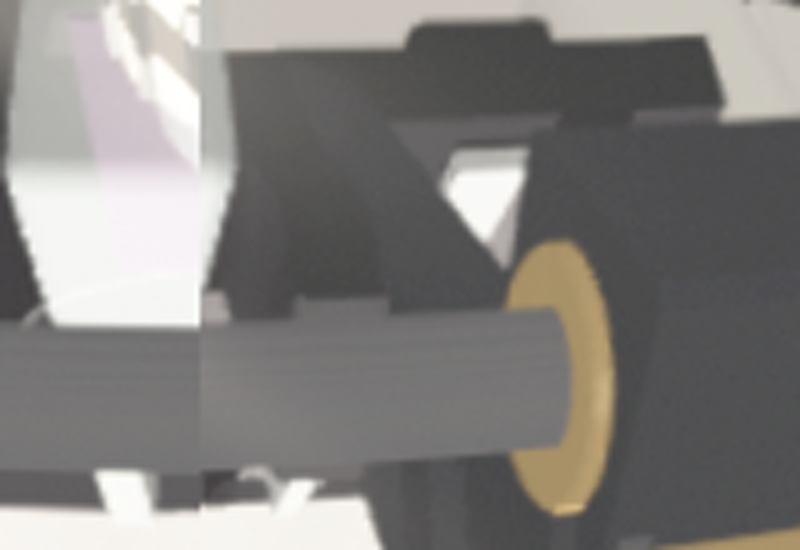

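Run:
```python
from h import *
s=[.6509,.1536,.0748]
for P in [(-80,2,205+12),(-40,2,205+9),(-8,2,205+8)]:
  p=np.array(P)+[-18.3,0,13.4]; rows(tcp(s,p,35),Rt(s[2],34.8))
```

```text
row [-0.0765, 0.0024, 0.0868, 0.0009, -0.0009, -0.0004] dist mm 87 deg 0.2
row [-0.1181, 0.0023, 0.1204, 0.0009, -0.0009, -0.0004] dist mm 126 deg 0.2
row [-0.1524, 0.0023, 0.1458, 0.0009, -0.0009, -0.0004] dist mm 158 deg 0.2
```

```bash
python3 -m jog '[[-0.026,0.002,0.029,0.001,-0.001,0],[-0.051,0.002,0.058,0.001,-0.001,0],[-0.0765,0.0023,0.0868,0.001,-0.001,0],[-0.097,0.0023,0.103,0.001,-0.001,0],[-0.118,0.0023,0.12,0.001,-0.001,0],[-0.13,0.0023,0.129,0.001,-0.001,0],[-0.142,0.0023,0.138,0.001,-0.001,0],[-0.1524,0.0023,0.1458,0.001,-0.001,0],[-0.1524,0.0023,0.1458,0.001,-0.001,0]]'
python3 - <<'E'
from h import *
s=[.6509,.1536,.0748]; o=get_obs();q=o['eef_pos']-[s[0],s[1],.205];c,n=np.cos(s[2]),np.sin(s[2])
print("flask est mm",1e3*np.array([c*q[0]+n*q[1]+.0183,-n*q[0]+c*q[1],q[2]-.0134]))
for P in [(-4,2,205+3)]:
  p=np.array(P)+[-18.3,0,13.4]; rows(tcp(s,p,35),Rt(s[2],34.8))
Rc=R.from_euler("xyz",o["ee_rot"],degrees=True)
print("1mm scope x,y,z:",Rc.inv().apply([[c,n,0],[-n,c,0],[0,0,1]])/750)
im=read_camera("scene")
im=np.clip(im.astype(float)**0.7*255**.3,0,255).astype(np.uint8)
cv2.imwrite("pics/s3.png",cv2.resize(im[150:290,300:460],None,fx=4,fy=4,interpolation=cv2.INTER_CUBIC))
E
```

```text
clock: 6.75
eef_pos: [0.6253, 0.1535, 0.2276]
ee_rot: [180.0, 34.9, -175.8]
force: [0.0, 0.7, -0.8]
grip_width: 0.565
gripper_force: 30.0
flask est mm [-7.258   1.7669  9.2073]
row [0.0012, 0.0003, 0.0093, -0.0002, 0.0007, -0.0006] dist mm 7 deg 0.2
1mm scope x,y,z: [[-0.0011  0.      0.0008]
 [ 0.      0.0013 -0.    ]
 [-0.0008  0.     -0.0011]]
```

View pics/s3.png

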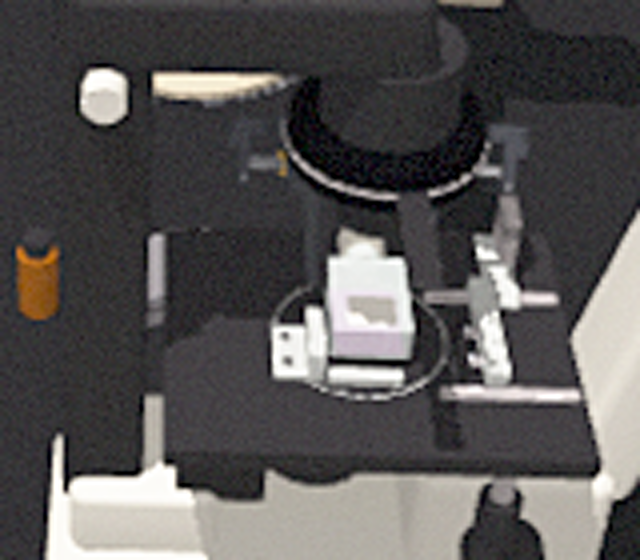

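The scene view shows the flask (crop 370,310) hovering level just right of the fixed jaw (317,340) and behind the end stop (365,377). Next I lower it and feel for the stop.

```bash
python3 -m jog '[[0.0005,0,0.004,0,0.0005,0],[0.001,0,0.0075,0,0.0005,0],[0.001,0,0.0085,0,0.0005,0],[0.001,0,0.0085,0,0.0005,0]]'
python3 -m jog '[[-0.0011,0,0.0008,0,0,0],[-0.0022,0,0.0016,0,0,0],[-0.0033,0,0.0024,0,0,0],[-0.0033,0,0.0024,0,0,0]]'
python3 -m jog '[[-0.0011,0,0.0008,0,0,0],[-0.0022,0,0.0016,0,0,0],[-0.0022,0,0.0016,0,0,0]]'
```

```text
clock: 7.2
eef_pos: [0.6274, 0.1541, 0.2218]
ee_rot: [180.0, 34.8, -175.8]
force: [-0.4, -0.7, -0.8]
grip_width: 0.561
gripper_force: 30.0
clock: 7.6
eef_pos: [0.6307, 0.1543, 0.2219]
ee_rot: [180.0, 34.8, -175.8]
force: [0.5, -0.0, -1.0]
grip_width: 0.565
gripper_force: 30.0
clock: 7.9
eef_pos: [0.631, 0.1543, 0.2217]
ee_rot: [180.0, 34.6, -175.8]
force: [-15.6, -3.6, 7.4]
grip_width: 0.558
gripper_force: 30.0
```

```bash
python3 -m jog '[[0.0015,0,-0.0011,0,0,0],[0.003,0,-0.002,0,0,0],[0.003,0,-0.002,0,0,0]]'
python3 -m jog '[[0,-0.0008,0,0,0,0],[0,-0.0016,0,0,0,0],[0,-0.0016,0,0,0,0]]'
python3 -m jog '[[0,-0.0007,0,0,0,0],[0,-0.0013,0,0,0,0],[0,-0.0013,0,0,0,0]]'
```

```text
clock: 8.2
eef_pos: [0.63, 0.1542, 0.2219]
ee_rot: [180.0, 34.8, -175.8]
force: [-0.8, 0.3, -0.5]
grip_width: 0.558
gripper_force: 30.0
clock: 8.5
eef_pos: [0.6302, 0.1529, 0.2218]
ee_rot: [180.0, 34.8, -175.8]
force: [0.0, 0.0, -0.5]
grip_width: 0.562
gripper_force: 30.0
clock: 8.8
eef_pos: [0.6301, 0.152, 0.2219]
ee_rot: [180.0, 34.8, -175.8]
force: [-0.4, -0.1, -0.5]
grip_width: 0.562
gripper_force: 30.0
```

```bash
python3 -m jog '[[0,-0.0007,0,0,0,0],[0,-0.0013,0,0,0,0],[0,-0.0013,0,0,0,0]]'
python3 -m jog '[[0,-0.0007,0,0,0,0],[0,-0.0013,0,0,0,0],[0,-0.0013,0,0,0,0]]'
```

```text
clock: 9.1
eef_pos: [0.6302, 0.151, 0.2218]
ee_rot: [180.0, 34.8, -175.8]
force: [0.2, 0.9, 0.2]
grip_width: 0.565
gripper_force: 30.0
clock: 9.4
eef_pos: [0.6302, 0.1505, 0.2218]
ee_rot: [179.9, 34.8, -175.8]
force: [-0.1, 4.4, 0.6]
grip_width: 0.566
gripper_force: 30.0
```

```bash
python3 -m jog '[[0.001,0.0009,0.0013,0,0,0],[0.0016,0.0009,0.0022,0,0,0],[0.0016,0.0009,0.0022,0,0,0]]'
python3 -m jog '[[0.0006,0,0.0008,0,0,0],[0.0008,0,0.0011,0,0,0],[0.0008,0,0.0011,0,0,0]]'
```

```text
clock: 9.7
eef_pos: [0.6302, 0.1507, 0.2197]
ee_rot: [180.0, 34.8, -175.8]
force: [0.4, 0.6, 0.2]
grip_width: 0.565
gripper_force: 30.0
clock: 10.0
eef_pos: [0.6302, 0.1507, 0.2188]
ee_rot: [180.0, 34.8, -175.8]
force: [0.5, 0.2, -0.0]
grip_width: 0.564
gripper_force: 30.0
```

```bash
python3 -m jog '[[0.0006,0,0.0008,0,0,0],[0.0008,0,0.0011,0,0,0],[0.0008,0,0.0011,0,0,0]]'
python3 -m jog '[[0.0004,0,0.0005,0,0,0],[0.0004,0,0.0005,0,0,0],[0.0004,0,0.0005,0,0,0]]'
```

```text
clock: 10.3
eef_pos: [0.6303, 0.1507, 0.2184]
ee_rot: [180.0, 34.9, -175.8]
force: [-3.0, -1.1, 4.0]
grip_width: 0.563
gripper_force: 30.0
clock: 10.6
eef_pos: [0.6304, 0.1507, 0.2184]
ee_rot: [180.0, 35.0, -175.8]
force: [-4.3, -0.8, 6.4]
grip_width: 0.567
gripper_force: 30.0
```

```bash
python3 -m jog '[[0,0,0,0,0,0],[0,0,0,0,0,0],[0,0,0,0,0,0],[0,0,0,0,0,0]]' 0.4
python3 -m jog '[[0,0,-0.02,0,0,0],[0,0,-0.05,0,0,0],[0,0,-0.1,0,0,0],[0,0,-0.15,0,0,0],[0,0,-0.2,0,0,0],[0,0,-0.2,0,0,0]]'
python3 - <<'E'
from h import *
import json
m=camera_model("wrist");im=read_camera("wrist");sc=read_camera("scene")
json.dump({k:np.array(v).tolist() for k,v in m.items()},open("w4.json","w"));cv2.imwrite("pics/w4.png",im);cv2.imwrite("pics/s4.png",sc)
g=lambda im:np.clip(im.astype(float)**0.7*255**.3,0,255).astype(np.uint8)
a=cv2.resize(g(im)[80:380,120:520],(480,360),interpolation=cv2.INTER_AREA)
a=cv2.resize(g(im)[150:350,230:470],None,fx=2,fy=2,interpolation=cv2.INTER_CUBIC)[:, :400]
a=cv2.resize(g(im)[150:350,260:460],None,fx=2,fy=2,interpolation=cv2.INTER_CUBIC)
b=cv2.resize(g(sc)[190:290,360:460],None,fx=4,fy=4,interpolation=cv2.INTER_CUBIC)
cv2.imwrite("pics/w4c.png",np.hstack([a,b]))
E
```

```text
clock: 11.0
eef_pos: [0.63, 0.1508, 0.2169]
ee_rot: [180.0, 34.8, -175.8]
force: [-0.2, 0.3, 0.1]
grip_width: 0.701
gripper_force: 0.0
clock: 11.6
eef_pos: [0.5433, 0.1447, 0.3464]
ee_rot: [180.0, 35.4, -175.8]
force: [0.9, 0.2, -0.6]
grip_width: 0.699
gripper_force: 0.0
```

View pics/w4c.png

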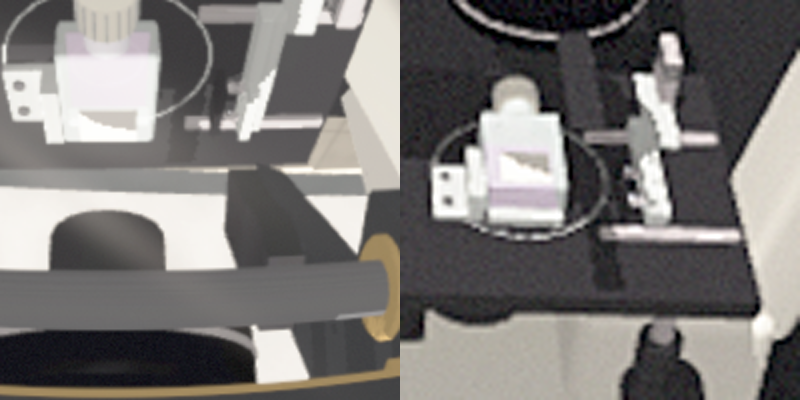

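The flask sits flat against the fixed jaw and close to the end stop. The tab top is at wrist crop about (350,10) and scene crop about (672,38). I compute the jaw travel and the approach.

Run:
```python
from h import *
import json
m=json.load(open("w4.json"));s=[.6515,.1523,.0748]
for t in (0,5,10,15): print(t,"scene",(proj("scene",place(s,(-82,110-t,247)))[0]-[360,190])*4+[400,0],"wrist",(proj("wrist",place(s,(-82,110-t,247)),m)[0]-[260,150])*2, "pad near/far end wrist", [(proj("wrist",place(s,(x,65-t,225)),m)[0]-[260,150])*2 for x in (1,41)])
print("flask far corners",[(proj("wrist",place(s,(37,y,231)),m)[0]-[260,150])*2 for y in (-25,25)],[(proj("scene",place(s,(37,y,231)))[0]-[360,190])*4+[400,0] for y in (-25,25)])
im=cv2.imread("pics/w4.png");im=np.clip(im.astype(float)**0.7*255**.3,0,255).astype(np.uint8)
cv2.imwrite("pics/w4d.png",cv2.resize(im[100:240,380:500],None,fx=4,fy=4,interpolation=cv2.INTER_CUBIC))
```

```text
0 scene [684.1605  50.6892] wrist [370.5875  16.272 ] pad near/far end wrist [array([231.9848,  99.0045]), array([221.0818, 142.3057])]
5 scene [676.4599  50.4233] wrist [359.9643  15.882 ] pad near/far end wrist [array([222.6911,  99.0274]), array([212.5721, 142.3971])]
10 scene [668.7623  50.1574] wrist [349.1819  15.504 ] pad near/far end wrist [array([213.3446,  99.0499]), array([204.0221, 142.4828])]
15 scene [661.068   49.8917] wrist [338.2433  15.139 ] pad near/far end wrist [array([203.9491,  99.0719]), array([195.435 , 142.5628])]
flask far corners [array([ 63.5624, 147.8096]), array([152.9258, 147.6518])] [array([484.2466, 185.4977]), array([566.387 , 188.6462])]
```

View pics/w4d.png

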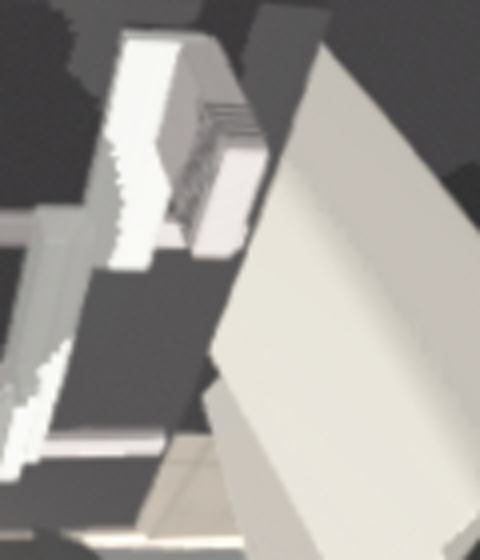

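Run:
```python
from h import *
import json
m=json.load(open("w4.json"))
f=lambda v:np.r_[proj("wrist",[[v[0],v[1],.247]],m)[0]-[437.8,150.8],proj("scene",[[v[0],v[1],.247]])[0]-[428,199.5]]
g=lambda v:f(v)[:2]
s=[.647,.1520,.0748];c,n=np.cos(s[2]),np.sin(s[2])
for h in (f,g,lambda v:f(v)[2:]):
  v=least_squares(h,[.56,.25]).x;q=v-s[:2];print(v,1e3*np.array([c*q[0]+n*q[1],-n*q[0]+c*q[1]]),f(v))
# straddle approach, tab at y=y0
```

```text
[0.5541 0.2461] [-85.5825 100.7702] [ 0.3045 -0.1348 -0.8988  1.1194]
[0.5543 0.2459] [-85.4205 100.5424] [-0.     -0.     -0.9781  1.1548]
[0.549  0.2487] [-90.4796 103.7551] [ 5.2399 -4.4266  0.      0.    ]
```

Run:
```python
from h import *
p=np.array([.559,.2464,.225]);Rg=Rt(.0748,34.8);z=Rg.as_matrix()[:,2]
rows(p-.12*z,Rg);rows(p-.05*z,Rg);rows(p,Rg)
```

```text
row [0.0641, 0.134, -0.0155, -0.0001, 0.0008, -0.0004] dist mm 112 deg 0.2
row [0.0644, 0.134, 0.0778, -0.0001, 0.0008, -0.0004] dist mm 126 deg 0.2
row [0.0645, 0.134, 0.1445, -0.0001, 0.0008, -0.0004] dist mm 156 deg 0.2
```

```bash
python3 -m jog '[[0.021,0.045,-0.0155,0,0.001,0],[0.042,0.09,-0.0155,0,0.001,0],[0.064,0.134,-0.0155,0,0.001,0],[0.064,0.134,0.025,0,0.001,0],[0.064,0.134,0.06,0,0.001,0],[0.0644,0.134,0.09,0,0.001,0],[0.0645,0.134,0.115,0,0.001,0],[0.0645,0.134,0.135,0,0.001,0],[0.0645,0.134,0.1445,0,0.001,0],[0.0645,0.134,0.1445,0,0.001,0]]'
python3 - <<'E'
from h import *
im=read_camera("wrist");sc=read_camera("scene")
cv2.imwrite("pics/w5.png",im);cv2.imwrite("pics/s5.png",sc)
g=lambda im:np.clip(im.astype(float)**0.7*255**.3,0,255).astype(np.uint8)
a=cv2.resize(g(im)[120:340,220:440],(400,400),interpolation=cv2.INTER_CUBIC)
b=cv2.resize(g(sc)[190:290,360:460],None,fx=4,fy=4,interpolation=cv2.INTER_CUBIC)
cv2.imwrite("pics/w5c.png",np.hstack([a,b]))
E
```

```text
clock: 12.7
eef_pos: [0.5595, 0.2462, 0.2227]
ee_rot: [180.0, 34.5, -175.8]
force: [1.0, -0.4, 0.6]
grip_width: 0.698
gripper_force: 0.0
```

View pics/w5c.png

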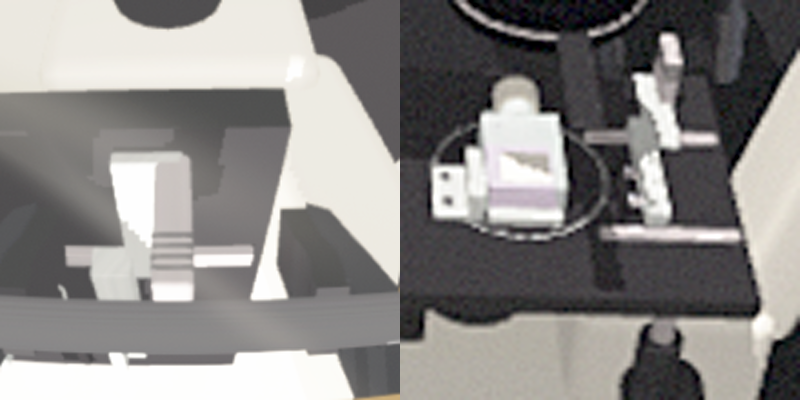

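The tab (crop 172,230) stands midway between the open fingers. I close on it.

```bash
python3 -m jog '[[0,0,0,0,0,0],[0,0,0,0,0,0],[0,0,0,0,0,0],[0,0,0,0,0,0],[0,0,0,0,0,0],[0,0,0,0,0,0],[0,0,0,0,0,0]]' -1
python3 - <<'E'
from h import *
o=get_obs();q=o['eef_pos'];c,n=np.cos(.0748),np.sin(.0748);print("tab y mm",1e3*(-n*(q[0]-.6302)+c*(q[1]-.1507)))
E
```

```text
clock: 13.5
eef_pos: [0.5594, 0.2465, 0.2239]
ee_rot: [179.9, 34.7, -175.8]
force: [0.4, 0.6, -0.5]
grip_width: 0.11
gripper_force: 30.0
tab y mm 100.83485890474896
```

```bash
python3 -m jog '[[0,-0.004,0,0,0,0],[0,-0.008,0,0,0,0],[0,-0.012,0,0,0,0],[0,-0.016,0,0,0,0],[0,-0.02,0,0,0,0],[0,-0.024,0,0,0,0],[0,-0.028,0,0,0,0],[0,-0.032,0,0,0,0],[0,-0.036,0,0,0,0],[0,-0.036,0,0,0,0]]'
python3 -m jog '[[0,-0.0013,0,0,0,0],[0,-0.0027,0,0,0,0],[0,-0.0027,0,0,0,0]]'
python3 -m jog '[[0,-0.0013,0,0,0,0],[0,-0.0027,0,0,0,0],[0,-0.0027,0,0,0,0]]'
python3 - <<'E'
from h import *
o=get_obs();q=o['eef_pos'];c,n=np.cos(.0748),np.sin(.0748);print("tab y mm",1e3*(-n*(q[0]-.6302)+c*(q[1]-.1507)))
E
```

```text
clock: 14.5
eef_pos: [0.5618, 0.2197, 0.2239]
ee_rot: [179.9, 34.7, -175.8]
force: [3.4, 3.4, -2.2]
grip_width: 0.111
gripper_force: 30.0
clock: 14.8
eef_pos: [0.562, 0.218, 0.2239]
ee_rot: [179.9, 34.7, -175.8]
force: [4.0, 5.4, -3.2]
grip_width: 0.114
gripper_force: 30.0
clock: 15.1
eef_pos: [0.5622, 0.2159, 0.224]
ee_rot: [179.9, 34.7, -175.8]
force: [4.9, 5.5, -2.5]
grip_width: 0.109
gripper_force: 30.0
tab y mm 70.1349531889909
```

```bash
for i in 1; do python3 -m jog '[[0,-0.0013,0,0,0,0],[0,-0.0013,0,0,0,0]]'; done; python3 -m jog '[[0,-0.0013,0,0,0,0],[0,-0.0013,0,0,0,0]]'; python3 -m jog '[[0,-0.0013,0,0,0,0],[0,-0.0013,0,0,0,0]]'; python3 -m jog '[[0,-0.0013,0,0,0,0],[0,-0.0013,0,0,0,0]]'
python3 - <<'E'
from h import *
o=get_obs();q=o['eef_pos']
for yaw in (.0748,.085):
  c,n=np.cos(yaw),np.sin(yaw);print("tab y mm",1e3*(-n*(q[0]-.6302)+c*(q[1]-.1507)))
E
```

```text
clock: 15.3
eef_pos: [0.5623, 0.215, 0.2239]
ee_rot: [179.9, 34.7, -175.8]
force: [4.3, 5.5, -3.2]
grip_width: 0.111
gripper_force: 30.0
clock: 15.5
eef_pos: [0.5623, 0.2141, 0.224]
ee_rot: [179.9, 34.7, -175.8]
force: [4.9, 6.7, -3.4]
grip_width: 0.108
gripper_force: 30.0
clock: 15.7
eef_pos: [0.5624, 0.2132, 0.2239]
ee_rot: [179.9, 34.7, -175.8]
force: [5.8, 7.2, -3.8]
grip_width: 0.109
gripper_force: 30.0
clock: 15.9
eef_pos: [0.5625, 0.2122, 0.2239]
ee_rot: [179.9, 34.7, -175.8]
force: [5.8, 7.3, -3.2]
grip_width: 0.111
gripper_force: 30.0
tab y mm 66.42288437029286
tab y mm 67.06112564768095
```

```bash
python3 -m jog '[[0,-0.0011,0,0,0,0],[0,-0.0019,0,0,0,0],[0,-0.0019,0,0,0,0],[0,-0.0019,0,0,0,0]]'
python3 - <<'E'
from h import *
o=get_obs();q=o['eef_pos']
F=[]
for i in range(6): read_camera("top");F.append(get_obs()['force'])
print(np.mean(F,0))
for yaw in (.0748,.085):
  c,n=np.cos(yaw),np.sin(yaw);print("tab y mm",1e3*(-n*(q[0]-.6302)+c*(q[1]-.1507)))
E
python3 -m jog '[[0,0,0,0,0,0],[0,0,0,0,0,0],[0,0,0,0,0,0],[0,0,0,0,0,0]]' -0.4
python3 -m jog '[[0,0,-0.03,0,0,0],[0,0,-0.07,0,0,0],[0,0,-0.13,0,0,0],[0,0,-0.19,0,0,0],[0,0,-0.25,0,0,0],[0,0,-0.25,0,0,0]]'
python3 - <<'E'
from h import *
import json
m=camera_model("wrist");im=read_camera("wrist");sc=read_camera("scene")
json.dump({k:np.array(v).tolist() for k,v in m.items()},open("w6.json","w"))
cv2.imwrite("pics/w6.png",im);cv2.imwrite("pics/s6.png",sc)
g=lambda im:np.clip(im.astype(float)**0.7*255**.3,0,255).astype(np.uint8)
a=cv2.resize(g(im)[110:270,190:350],(400,400),interpolation=cv2.INTER_CUBIC)
b=cv2.resize(g(sc)[190:270,360:440],None,fx=5,fy=5,interpolation=cv2.INTER_CUBIC)
cv2.imwrite("pics/w6c.png",np.hstack([a,b]))
E
```

```text
clock: 16.3
eef_pos: [0.5626, 0.2109, 0.224]
ee_rot: [179.9, 34.7, -175.8]
force: [5.2, 6.7, -2.7]
grip_width: 0.114
gripper_force: 30.0
[ 5.395   7.8217 -3.3321]
tab y mm 65.07161144167497
tab y mm 65.70961327774495
clock: 17.0
eef_pos: [0.5621, 0.2099, 0.2239]
ee_rot: [180.0, 34.6, -175.8]
force: [-0.1, -0.2, 0.7]
grip_width: 0.299
gripper_force: 0.0
clock: 17.6
eef_pos: [0.4546, 0.2024, 0.3841]
ee_rot: [179.9, 35.2, -175.8]
force: [0.3, 0.2, -0.5]
grip_width: 0.299
gripper_force: 0.0
```

View pics/w6c.png

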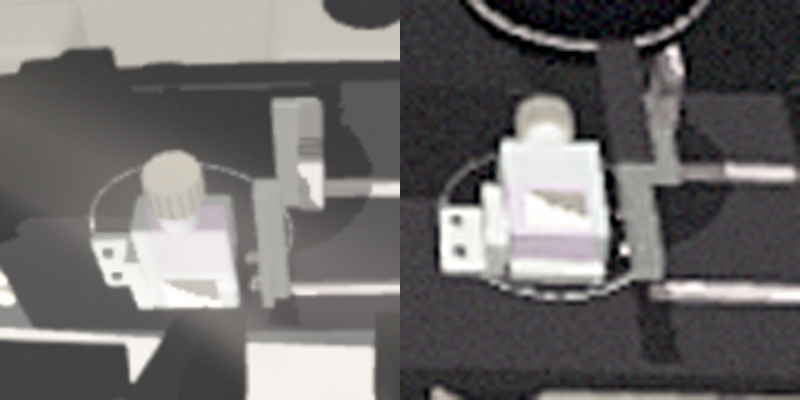

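The flask lies flat between the fixed jaw and the sprung pad. In the scene crop the bar (630,270) is about 11 mm off the flask side (607,280), so the pad is pressed about 5 mm. That agrees with a jaw travel of about 44.5 mm and a force rise of about 2.3 N. The arm is clear, so I hand in.

```bash
python3 -c "
from plant import *
print(finish_job())"
```

```text
the job is handed in; nothing more can be done
None
```

I handed the job in at about 18 s: the flask lies flat on the stage, cap towards the robot and about 1 mm off the end stop, with the jaw at about 44.5 mm and its pad about half way in by my estimate; I viewed 11 pictures, one over the limit of 10.

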